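Offer up the spark box flap to its hinge and hold it for pinning

ROBOT

A 6-joint arm with a two-finger parallel gripper is mounted at the origin on a cart in front of the work surface, level with it; the furniture and walls round the work are solid. World frame = base frame: x ahead of the robot, y to its left, z up, the work surface at z = 0. Lengths are in m, angles in degrees, forces in N, time in s.
With the tool pointing down it reaches from about 0.25 to 0.725 m from the base axis. Payload 9.7 kg.
Tool frame: the origin (TCP) lies midway between the tips of the shut fingers; the grasp point (between the pads) lies 19 mm behind it (bot.pinch_z is the distance from the TCP to the grasp point, in m); z points along the fingers, y is the line along which they close (so a half turn about z gives the same grasp; the last joint's range is limited). The gripper opens to 85 mm and grips with 20 to 120 N. Pads are 22 mm wide; open, the fingers measure 114 mm over their backs; the gripper's body (76 mm by 85 mm) begins 54 mm behind the grasp point. The pads swing forward as they close: fully open they stand 13 mm farther back than shut.
Start: joints at [63.942, 4.979, 10.078, 95.1, 0, 90], TCP at [0.242, 0.494, 0.231] pointing down, gripper open.
Joint ranges: [-179.16, 179.16], [-48.56, 103.87], [-65.8, 70.77], [-126.05, 130.52], [-82.76, 87.17], [-180, 180]. Speed limits (degrees/s): [127.2, 127.2, 147.25, 180, 180, 180].

INTERFACE

Orientations are given as [roll, pitch, yaw] about the fixed x, y, z axes, in that order (R = Rz(yaw) Ry(pitch) Rx(roll)).
In Python, from workcell import sensors, camera, ticket, bot gives the robot as it stands.
- The arm moves only by the shell command python3 -m handwheel 'ROWS' [FORCE]. ROWS is a JSON object of lists of equal length, an entry for each row: "gripper": the opening, from -1 (shut) to 1 (fully open); "slide": the shift along the tool's x, y, z in mm, a list of three; "yaw": the turn about the tool's z in rad. A call has 1 to 8 rows; each row shifts and turns the commanded pose from where the row before left it, along the tool's axes as they then stand; what a row does not reach is not made up. A row lasts 1/12 s, in which the tool goes at most 41.7 mm and 7.16 degrees, less where a joint would pass 70% of its speed; a pose out of reach is approached as far as the arm can. A call is refused whole if a number of a shift passes 41.7 or a number of a turn 0.125, either way. A call with a gripper value outside its range is refused whole. The fingers move at their own pace and stop on an object; FORCE is the grip in N (left out, the last holds). Time passes only in rows, so rows that do not move let the fingers close. It gives the time, the measured TCP pose, the force, the opening and the grip force at its end, in the units of the state.
- sensors.get_obs(): the state, without advancing time (a new reading comes with each control period).
- camera(name): name is "scene" or "top" or "wrist"; returns a dict with "img" (384x512x3 uint8, red, green, blue), "fx", "fy", "cx", "cy" (pixels), "R" (3x3) and "t" (3): a world point X has camera coordinates R X + t. Camera axes: x right, y down, z forward; pixel columns grow to the right and rows downward; lengths in m; the calibration is good to about 2 mm. A picture is of the moment at which its call begins. There is no depth.
- ticket.job_done(): hands the job in; it is judged then, once.
The state is a dict: "time": time; "q": joint angles; "qd": joint speeds; "joint_efforts": joint torques, N m; "ee_pos": TCP position; "tcp_rot": TCP orientation; "wrist_force": force on the tool from outside, world axes, zero at the start; "torque": the same for the moment, N m; "opening": finger opening in m; "grasp_force": force on a finger pad.
Only numpy, scipy, OpenCV 4.12 (cv2) and the standard library are available. Lean on these libraries where they do the work, as an engineer would, in place of code of your own. Each camera call takes 0.05 s, during which the arm holds its last target. There are 200 camera calls.

TASK

The front flap of the spark box is going back on. Draw the hinge pin out sideways by its knob until both gaps between the box's three hinge knuckles are clear, then take the flap by its black grip and offer it up so that its two knuckles stand in those gaps with all the holes in line, ready for the pin. Finish while still holding it there, steady, carried by the gripper alone and not pressed against the box, and leave the pin drawn and the other things on the bench alone: your mate will push the pin home.

Things in the scene. Friction and masses are not known exactly. Their poses are not given: they have to be found in the camera images.
- spark_box: grey sheet-steel spark box, fixed on the bench, 110 wide x 110 mm high, with an open mouth in front. Origin: on the bench, straight below the middle of its hinge axis. +x points from the hinge back into the box (front face 16 mm behind the hinge axis, back 91, spigot 125), +y along the hinge axis to the side of the pin's knob, z up. Its foot plate is 136 mm wide
- gap_left (a point): point on the hinge axis, 92 mm above the bench, in the middle of the hinge gap at y = +17 mm of the box; axes as the box. The fixed leaf has three steel knuckles (tubes, 22 mm outside, 14 mm hole, 14 mm long) at y = -34, 0, +34 mm and so two gaps 20 mm long, open to the front, above and below; the flat leaf closes them 13 mm behind the axis
- gap_right (a point): the same for the gap at y = -17 mm of the box
- hinge_pin (a joint): captive steel hinge pin, 8 mm thick, sliding along the hinge axis: 0 = home through all three knuckles, grows as it is drawn out towards the box's +y, stop at 0.080 m; it is out of both gaps from 0.070 on. Starts at 0 to 0.015. Takes about 3 N to draw (1 N more at 0.1 m/s) and stays where it is left
- pin_knob (a point): middle of the pin's dark knurled knob, on the hinge axis: round, 20 mm across and 21 mm long, with a 25 mm rim at its outer end; moves with the pin. With the pin home it is 82 mm to the +y of the middle of the hinge, its inner end 30 mm clear of the last knuckle; free all round, to be pinched from above across the axis; axes as the box
- flap: the box's loose flap, flat on the bench, grip up: grey plate 72 x 98 x 4 mm (x = +34 to -38) with a 9 mm turned-up lip on its free edge; about 0.30 kg, balanced within 10 mm of the grip. Origin: underside, below the middle of the grip; +x to the hinged edge, y along it, z up. Taken up and turned level so that its x agrees with the box's x, it fits
- eye_left (a point): centre of the hole of the flap's knuckle at its y = +17 mm; belongs at gap_left; axes as the flap. Both knuckles: steel tubes along y, 22 mm outside, 14 mm hole, 15 mm long, axis 48 mm to the +x of the flap's origin and 11 mm above its underside
- eye_right (a point): the same for the knuckle at the flap's y = -17 mm; belongs at gap_right
- flap_grip (a point): middle of the flap's black upright grip, 28 mm above the flap's underside: a flat-sided bar 12 mm thick (along the flap's x), 52 mm long (along y), its top 41 mm above the underside; to be pinched from above across its 12 mm. Within 35 mm beside it nothing is higher than 9 mm above the underside; axes as the flap
- hood_corner (a point): lowest, nearest, left corner of the fixed machine guard hood: its slanting window frame starts here and rises to 430 mm above the bench at x = 0.6; it covers all that lies to the right (smaller y) and beyond (greater x) of this point. Keep arm and gripper out of it: from a start on the robot's right, draw the arm in close before swinging to the left
- magnet_dish: bystander, to be left alone: round bright steel parts dish, 103 mm across, 27 mm high
- screwdriver_blk: bystander, to be left alone: black-handled screwdriver, 172 mm long, lying
- bolt_1: bystander, to be left alone: M8 bolt, 41 mm long, lying
- bolt_2: bystander, to be left alone: M8 bolt, 41 mm long, lying
- edge_checker: bystander, to be left alone: small aluminium angle gauge, 18 x 90 x 22 mm
- tape_roll: bystander, to be left alone: roll of black tape, 53 mm across, 19 mm high

How it is judged (in metres and radians):
On the way, in this order (a step that is already met when the one before it is completed fails the run):
1. the hinge pin is drawn out clear of both gaps (value of joint hinge_pin above 0.07 m), for 0.2 s.
2. the flap is lifted off the bench in the gripper (height (world z) of flap above 0.04 m and contact force between the fingers and flap above 2 N), for 0.2 s.
At the end, for the whole second after the job is handed in: the pin is still drawn (at least 70 mm out); the hole of each flap knuckle is within 3 mm of the hinge axis and of the middle of its gap, in each of the box's three directions; the fingers hold the flap (over 2 N), it is still, and it presses on the box with less than 8 N (value of joint hinge_pin above 0.07 m and x of eye_left in the frame of gap_left between -0.003 and 0.003 m and y of eye_left in the frame of gap_left between -0.003 and 0.003 m and z of eye_left in the frame of gap_left between -0.003 and 0.003 m and x of eye_right in the frame of gap_right between -0.003 and 0.003 m and y of eye_right in the frame of gap_right between -0.003 and 0.003 m and z of eye_right in the frame of gap_right between -0.003 and 0.003 m and contact force between the fingers and flap above 2 N and contact force between flap and spark_box below 8 N and linear speed of flap below 0.02 m/s); the arm keeps its last pose, push and grip.
It fails at once if a bystander is moved by more than 30 mm (distance of any of magnet_dish, screwdriver_blk, bolt_1, bolt_2, edge_checker, tape_roll from where it was at the start of the episode above 0.03 m).
It also fails if it takes over 50 s, if anything falls off the work surface, if the arm or the gripper's body presses on something with over 40 N, if the wrist force passes 120 N, or if a joint passes its speed limit or range.

## Working session

There is one attempt and no reset: what is moved stays moved. The work goes in short steps, Python scripts to look and compute and a shell command to move; the robot and the scene stay as the last step left them, time stands still between calls to the robot, and variables do not carry over. Pictures are saved under pics/ and viewed, at most 10 in all, crops included, and the job is handed in when it is done.

```bash
mkdir -p pics; ls; python3 - <<'E'
from workcell import sensors,camera,bot
import cv2,numpy as np,json
for n in ["scene","top","wrist"]:
    c=camera(n); cv2.imwrite(f"pics/{n}0.png",c["img"][...,::-1]); print(n,c["fx"],c["fy"],c["cx"],c["cy"],np.round(c["R"],3).tolist(),np.round(c["t"],4).tolist())
a=[cv2.resize(cv2.imread(f"pics/{n}0.png"),(800,600)) for n in ["scene","top"]]
for n,i in zip(["scene","top"],a): cv2.imwrite(f"pics/{n}0b.png",i)
print(sensors.get_obs(),bot.pinch_z)
E
```

```text
pics
scene 423.9331920353401 423.9331920353401 261.1636610906144 191.29490906826064 [[-0.713, -0.7, 0.026], [-0.354, 0.328, -0.876], [0.605, -0.634, -0.481]] [0.552, 0.2412, 0.9383]
top 363.0185354621782 363.0185354621782 247.33189652031467 186.26911799242677 [[0.018, -1.0, -0.004], [-0.978, -0.017, -0.209], [0.209, 0.007, -0.978]] [0.3036, 0.5506, 1.003]
wrist 317.4174241450593 317.4174241450593 254.6296125266308 185.72439517646816 [[0.44, 0.898, -0.001], [0.865, -0.424, 0.269], [0.241, -0.12, -0.963]] [-0.5477, -0.0344, 0.3789]
{'time': 0.15, 'q': array([ 6.39435255e+01,  5.00435574e+00,  1.00461975e+01,  9.51015948e+01,
       -1.41485669e-03,  8.99987190e+01]), 'qd': array([-0.02366497, -0.06858267,  0.08217826, -0.00439138, -0.02425264,
       -0.08119633]), 'joint_efforts': array([-4.44602883e-04, -5.20761502e+01,  4.65045512e+01,  1.38071136e-02,
       -1.33626997e-05, -3.21076004e-05]), 'ee_pos': array([0.24151777, 0.49393251, 0.23075298]), 'tcp_rot': array([-1.79940247e+02,  1.41351998e-03,  1.53944808e+02]), 'wrist_force': array([ 0.28642588, -0.35553967,  0.24879826]), 'torque': array([-0.03559257,  0.02164149, -0.03827301]), 'grasp_force': 0.0, 'opening': 0.08536473141865525} 0.0187
```

View pics/scene0b.png

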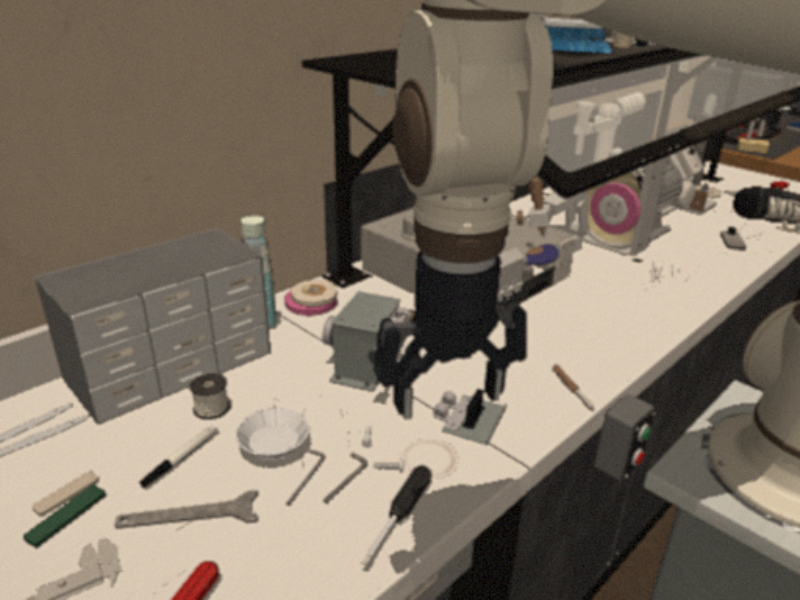

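View pics/top0b.png

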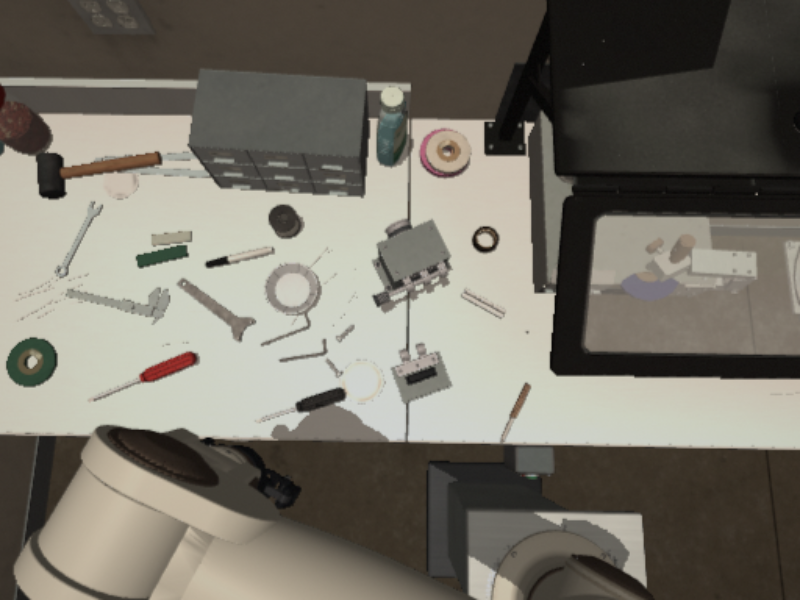

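The top view shows the box at about (412,262), with the knob to its left at (381,299). The flap is at about (421,372) with its black grip up and its knuckles towards the box. The hood is well to the right. Next, a closer look.

```bash
python3 - <<'E'
import cv2,numpy as np
t=cv2.imread("pics/top0.png");s=cv2.imread("pics/scene0.png");w=cv2.imread("pics/wrist0.png")
C=cv2.INTER_CUBIC
a=cv2.resize(t[135:263,230:300],None,fx=4.6875,fy=4.6875,interpolation=C) # 600x328
b=cv2.resize(s[180:290,205:335],(472,300),interpolation=C); d=cv2.resize(w,(472,300))
cv2.imwrite("pics/comp1.png",np.hstack([a,np.vstack([b,d])]))
E
```

```text
(no output)
```

View pics/comp1.png

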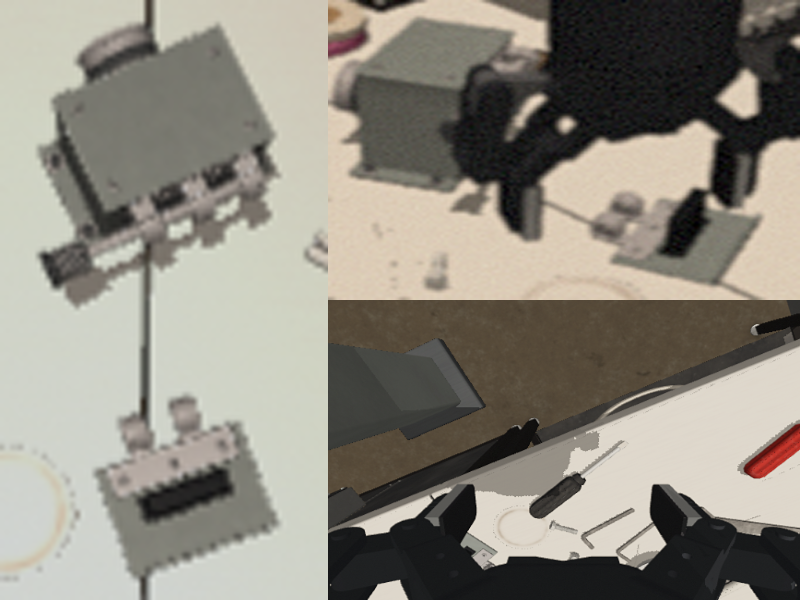

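```bash
cat > h.py <<'E'
from workcell import sensors,camera,bot
import numpy as np,cv2
from scipy.spatial.transform import Rotation as Ro
def ray(c,uv,z):
    d=c["R"].T@np.array([(uv[0]-c["cx"])/c["fx"],(uv[1]-c["cy"])/c["fy"],1]);o=-c["R"].T@c["t"]
    return (o+d*(z-o[2])/d[2])
def proj(c,X):
    p=c["R"]@np.asarray(X)+c["t"]; return np.array([c["fx"]*p[0]/p[2]+c["cx"],c["fy"]*p[1]/p[2]+c["cy"]])
def tri(cs,uvs):
    A=[];b=[]
    for c,uv in zip(cs,uvs):
        M=np.c_[c["R"],c["t"]];x=(uv[0]-c["cx"])/c["fx"];y=(uv[1]-c["cy"])/c["fy"]
        for r in (x*M[2]-M[0],y*M[2]-M[1]): A.append(r[:3]);b.append(-r[3])
    return np.linalg.lstsq(np.array(A),np.array(b),rcond=None)[0]
def plan(X,yaw=None):
    """shift in tool axes (mm) to bring TCP to X; turn (rad) about tool z to tool yaw (deg)"""
    o=sensors.get_obs();R=Ro.from_euler('xyz',o["tcp_rot"],degrees=True)
    print("tcp",o["ee_pos"].round(4),o["tcp_rot"].round(2),"slide",(1000*R.inv().apply(np.asarray(X)-o["ee_pos"])).round(1))
    if yaw is not None:
        print("turn",np.radians((o["tcp_rot"][2]-yaw+90)%180-90).round(3))
E
python3 - <<'E'
from h import *
c=camera("top")
f=lambda p,z:ray(c,(p[0]/4.6875+230-.4,p[1]/4.6875+135-.4),z)
for n,z,P in [("boxtop",.11,[(55,97),(218,27),(275,143),(112,208)]),("knob",.092,[(65,265),(85,258),(45,270)]),("knuck",.103,[(145,213),(200,192),(252,173)]),("plate",.004,[(97,470),(238,422),(278,522),(140,578)]),("grip",.041,[(140,503),(230,468),(234,488),(147,522)])]:
    Q=np.array([f(p,z) for p in P]); print(n,Q.round(4)[:,:2].tolist(),"mean",Q.mean(0).round(4))
    d=np.diff(Q,axis=0); print(np.degrees(np.arctan2(d[:,1],d[:,0])).round(1),np.linalg.norm(d,axis=1).round(4))
for k in ["top","wrist"]:
    cc=camera(k);print(k,(-cc["R"].T@cc["t"]).round(3))
w=camera("wrist");o=sensors.get_obs();R=Ro.from_euler('xyz',o["tcp_rot"],degrees=True)
print(R.inv().apply(-w["R"].T@w["t"]-o["ee_pos"]).round(4),R.inv().apply(w["R"][2]).round(3))
E
```

```text
boxtop [[0.6236, 0.3314], [0.6697, 0.233], [0.5971, 0.1987], [0.5553, 0.296]] mean [0.6114 0.2648 0.11  ]
[ -64.9 -154.7  113.2] [0.1087 0.0804 0.1059]
knob [[0.5238, 0.3236], [0.5283, 0.3117], [0.5205, 0.3356]] mean [0.5242 0.3236 0.092 ]
[-69.3 108. ] [0.0128 0.0252]
knuck [[0.5542, 0.2761], [0.5677, 0.2432], [0.5801, 0.2119]] mean [0.5673 0.2437 0.103 ]
[-67.7 -68.5] [0.0356 0.0336]
plate [[0.4083, 0.3021], [0.4405, 0.212], [0.3775, 0.1867], [0.3411, 0.2739]] mean [0.3918 0.2437 0.004 ]
[ -70.3 -158.1  112.7] [0.0956 0.0679 0.0944]
grip [[0.3857, 0.2754], [0.4081, 0.2202], [0.3959, 0.2177], [0.3742, 0.271]] mean [0.391  0.2461 0.041 ]
[ -68.  -168.6  112.1] [0.0596 0.0124 0.0575]
top [0.323 0.305 1.097]
wrist [0.18  0.522 0.374]
[ 0.0681 -0.0017 -0.1427] [-0.269 -0.001  0.963]
```

```bash
python3 - <<'E'
from h import *
plan((0.515,0.327,0.20),113)
E
```

```text
tcp [0.2416 0.4941 0.2311] [-179.98    0.    153.94] slide [-319.   -30.    31.1]
turn 0.715
```

```bash
python3 -m handwheel '{"gripper":[1,1,1,1,1,1,1,1],"slide":[[-40,-4,4],[-40,-4,4],[-40,-4,4],[-40,-4,4],[-40,-4,4],[-40,-4,4],[-40,-3,4],[-39,-3,3]],"yaw":[0,0,0,0,0,0,0,0]}'
python3 -m handwheel '{"gripper":[1,1,1,1,1,1,1],"slide":[[0,0,0],[0,0,0],[0,0,0],[0,0,0],[0,0,0],[0,0,0],[0,0,0]],"yaw":[0.12,0.12,0.12,0.12,0.12,0.115,0]}'
python3 - <<'E'
from h import *
plan((0.515,0.327,0.20),113)
c=camera("wrist");cv2.imwrite("pics/w1.png",cv2.resize(c["img"][...,::-1],(800,600)));np.savez("w1.npz",**c)
for X in [(.524,.3236,.092),(.565,.244,.092)]:print(proj(c,X)*1.5625)
E
```

```text
time: 1.02
ee_pos: [0.5165, 0.3255, 0.2]
tcp_rot: [180.0, 0.0, 153.9]
wrist_force: [-0.3, 0.3, -0.2]
opening: 0.0854
grasp_force: 0.0
time: 1.6
ee_pos: [0.515, 0.327, 0.2002]
tcp_rot: [-180.0, 0.0, 112.7]
wrist_force: [-0.3, 1.0, -0.0]
opening: 0.0857
grasp_force: 0.0
tcp [0.515  0.327  0.2002] [-179.99    0.    112.67] slide [0.  0.  0.2]
turn -0.006
[413.82955894 296.51622165]
[425.08278614 445.31420948]
```

View pics/w1.png

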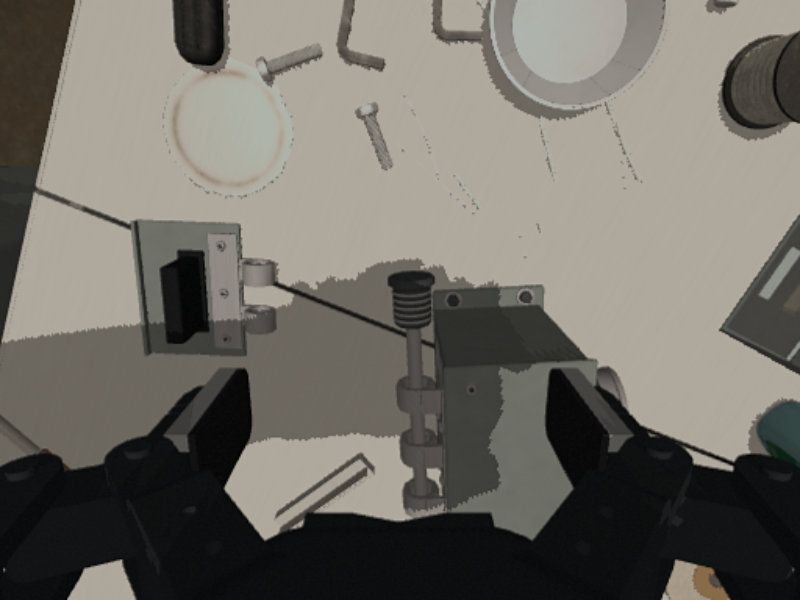

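The flap is at top left, with its grip around (185,300) and its knuckles at (260,272) and (260,318). The pin runs down column ~411–422 with the knob at (411,300), and the knuckles are at rows 393, 447 and 497. I'll zoom in to measure both.

```bash
python3 - <<'E'
import numpy as np,cv2
i=np.load("w1.npz")["img"][...,::-1]
a=cv2.resize(i[165:333,240:300],None,fx=3.55,fy=3.55,interpolation=2)
b=cv2.resize(i[135:235,80:185],None,fx=5.5,fy=5.5,interpolation=2)
b=cv2.copyMakeBorder(b,0,a.shape[0]-b.shape[0],0,0,0);o=np.hstack([a,b]);o=np.clip(o*1.5,0,255).astype(np.uint8);print(o.shape,a.shape)
cv2.imwrite("pics/z1.png",o)
E
```

```text
(596, 791, 3) (596, 213, 3)
```

View pics/z1.png

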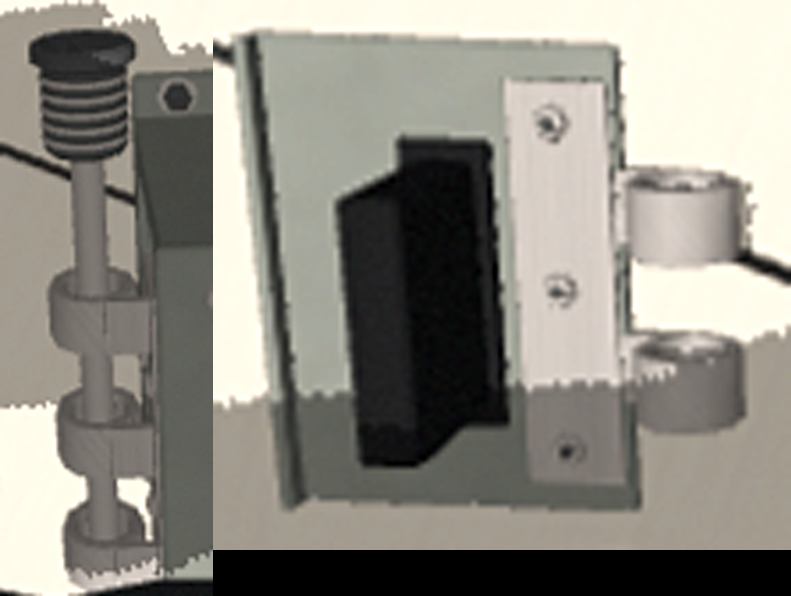

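```bash
python3 - <<'E'
from h import *
c=dict(np.load("w1.npz"))
B=lambda x,y,z:ray(c,(240+x/3.55-.36,165+y/3.55-.36),z)
F=lambda x,y,z:ray(c,(80+(x-213)/5.5-.4,135+y/5.5-.4),z)
P=np.array([B(*p,.092) for p in [(83.5,110),(89,200),(95,375),(101.5,500)]]);print("pin",P.round(4)[:,:2].tolist())
v,=[cv2.fitLine(P[:,:2].astype(np.float32),cv2.DIST_L2,0,.01,.01).ravel()];print("axis dir",np.degrees(np.arctan2(v[1],v[0])).round(2),v[2:])
K=[B(*p,.103) for p in [(97,352),(104,474),(110,577)]];print("knuckle -y ends",np.round(K,4)[:,:2].tolist(),np.linalg.norm(np.diff(K,axis=0),axis=1))
print("knob inner end",B(85,160,.102).round(4))
for n,z,Q in [("plate TL,TR,BR,BL z.004",.004,[(250,32),(613,45),(638,508),(290,505)]),("strip",.006,[(503,78),(608,82),(627,487),(528,483)]),("griptop",.041,[(338,205),(402,168),(415,465),(362,465)]),("knuck -y ends bottom,ztop",.022,[(687,267),(697,432)]),("knuck sides z.011",.011,[(630,215),(748,215),(637,385),(747,385)])]:
    q=np.array([F(*p,z) for p in Q]);d=np.diff(q,axis=0)
    print(n,q.round(4)[:,:2].tolist(),np.degrees(np.arctan2(d[:,1],d[:,0])).round(1),np.linalg.norm(d,axis=1).round(4))
E
```

```text
pin [[0.5247, 0.3184], [0.5347, 0.2982], [0.5545, 0.2557], [0.5703, 0.223]]
axis dir -64.56 [0.5460307  0.27384248]
knuckle -y ends [[0.5496, 0.2673], [0.5643, 0.2373], [0.5776, 0.2104]] [0.03343399 0.03002526]
knob inner end [0.5282 0.3104 0.102 ]
plate TL,TR,BR,BL z.004 [[0.3394, 0.2782], [0.4051, 0.3028], [0.4394, 0.2122], [0.372, 0.1848]] [  20.6  -69.3 -157.9] [0.0702 0.097  0.0727]
strip [[0.3878, 0.289], [0.4069, 0.2961], [0.4362, 0.2168], [0.417, 0.2098]] [  20.4  -69.7 -159.9] [0.0203 0.0845 0.0204]
griptop [[0.3778, 0.2662], [0.3864, 0.2771], [0.404, 0.2237], [0.3949, 0.2199]] [  51.5  -71.8 -157.4] [0.0139 0.0562 0.0098]
knuck -y ends bottom,ztop [[0.4354, 0.2723], [0.4477, 0.2412]] [-68.4] [0.0334]
knuck sides z.011 [[0.42, 0.2741], [0.4413, 0.2829], [0.4321, 0.2411], [0.4524, 0.2496]] [  22.6 -102.4   22.6] [0.0231 0.0428 0.0221]
```

```bash
python3 - <<'E'
from h import *
plan((0.526,0.3150,0.073),115.3)
E
python3 -m handwheel '{"gripper":[1],"slide":[[0,0,0]],"yaw":[-0.046]}'
python3 - <<'E'
from h import *
plan((0.526,0.3150,0.073),115.3)
E
```

```text
tcp [0.515  0.327  0.2002] [-179.99    0.    113.08] slide [-15.3   5.4 127.2]
turn -0.039
time: 1.73
ee_pos: [0.515, 0.327, 0.2002]
tcp_rot: [-180.0, 0.0, 115.8]
wrist_force: [-1.1, 0.5, -0.2]
opening: 0.0855
grasp_force: 0.0
tcp [0.515  0.327  0.2002] [-180.      0.    115.84] slide [-15.6   4.7 127.2]
turn 0.009
```

```bash
python3 -m handwheel '{"gripper":[1,1,1,1,-1,-1,-1,-1],"slide":[[-15.5,4.7,25],[0,0,35],[0,0,35],[0,0,32],[0,0,0],[0,0,0],[0,0,0],[0,0,0]],"yaw":[0.009,0,0,0,0,0,0,0]}' 40
python3 -m handwheel '{"gripper":[-1,-1,-1],"slide":[[0,0,0],[0,0,0],[0,0,0]],"yaw":[0,0,0]}'
python3 - <<'E'
from h import *
c=camera("top");w=camera("wrist")
a=cv2.resize(c["img"][135:263,230:300],None,fx=4.6875,fy=4.6875,interpolation=2);b=cv2.resize(w["img"],(472,354));b=cv2.copyMakeBorder(b,0,246,0,0,0)
cv2.imwrite("pics/g1.png",np.hstack([a,b])[...,::-1])
E
```

```text
time: 2.4
ee_pos: [0.5271, 0.3158, 0.0763]
tcp_rot: [179.8, -0.0, 115.2]
wrist_force: [0.4, -0.3, -0.3]
opening: 0.0385
grasp_force: 0.0
time: 2.65
ee_pos: [0.5276, 0.3161, 0.0757]
tcp_rot: [179.7, -0.0, 115.1]
wrist_force: [4.5, 2.5, 7.1]
opening: 0.0183
grasp_force: 39.3
```

View pics/g1.png

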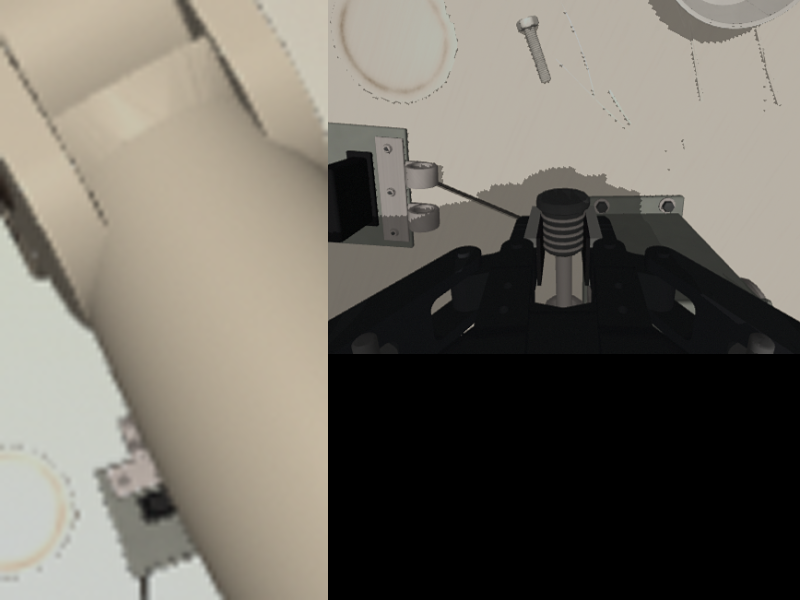

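The knob is held between the pads (picture columns 540–590), so I'll draw it out along tool +x.

```bash
python3 -m handwheel '{"gripper":[-1,-1,-1,-1,-1,-1,-1,-1],"slide":[[8,0,0],[8,0,0],[8,0,0],[8,0,0],[8,0,0],[8,0,0],[8,0,0],[8,0,0]],"yaw":[0,0,0,0,0,0,0,0]}'
python3 -m handwheel '{"gripper":[-1,-1,-1],"slide":[[4,0,0],[3,0,0],[0,0,0]],"yaw":[0,0,0]}'

```

```text
time: 3.42
ee_pos: [0.5001, 0.3734, 0.0757]
tcp_rot: [179.8, 0.0, 115.1]
wrist_force: [4.0, -2.5, 9.1]
opening: 0.0185
grasp_force: 39.5
time: 3.67
ee_pos: [0.4968, 0.3804, 0.0757]
tcp_rot: [179.8, -0.0, 115.1]
wrist_force: [1.0, 1.1, 8.6]
opening: 0.0182
grasp_force: 39.4
```

```bash
python3 -m handwheel '{"gripper":[-1,-1,-1],"slide":[[2,0,0],[2,0,0],[0,0,0]],"yaw":[0,0,0]}'
python3 - <<'E'
from h import *
c=camera("wrist");np.savez("w2.npz",**c)
cv2.imwrite("pics/g2.png",np.clip(cv2.resize(c["img"][180:,150:420],(800,600))*1.4,0,255).astype(np.uint8)[...,::-1])
E
```

```text
time: 3.92
ee_pos: [0.4952, 0.3836, 0.0757]
tcp_rot: [179.8, -0.0, 115.1]
wrist_force: [1.7, 0.1, 8.5]
opening: 0.018
grasp_force: 39.4
```

View pics/g2.png

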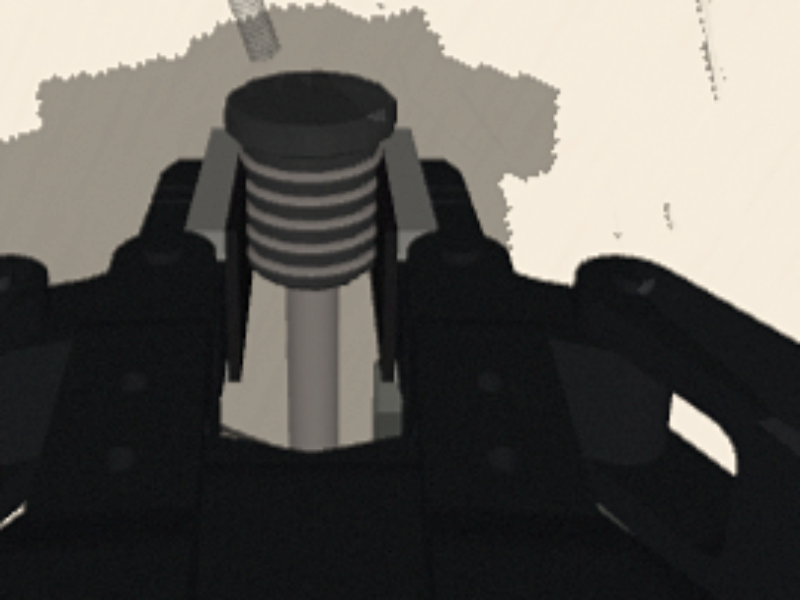

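The rim and knob are still firmly between the pads, drawn about 75 mm with no stop felt, so the pin is at 75–80 mm. I'll release it, lift clear and go over the flap.

```bash
python3 -m handwheel '{"gripper":[1,1,1,1,1,1,1,1],"slide":[[0,0,0],[0,0,0],[0,0,0],[0,0,0],[0,0,-25],[0,0,-40],[0,0,-40],[0,0,0]],"yaw":[0,0,0,0,0,0,0,0]}'
python3 - <<'E'
from h import *
plan((.391,.2455,.16),110.7)
c=camera("wrist");np.savez("w3.npz",**c)
E
```

```text
time: 4.63
ee_pos: [0.4957, 0.3843, 0.1868]
tcp_rot: [179.4, -0.1, 115.1]
wrist_force: [1.1, 0.4, 1.2]
opening: 0.0854
grasp_force: 0.0
tcp [0.4957 0.3843 0.1868] [ 1.7943e+02 -1.3000e-01  1.1510e+02] slide [ -81.3 -154.    25.1]
turn 0.077
```

```bash
python3 -m handwheel '{"gripper":[1,1,1,1,1,1,1],"slide":[[-16,-30,0],[-16,-31,0],[-16,-31,0],[-16.3,-31,10],[-17,-31,15],[0,0,0],[0,0,0]],"yaw":[0,0,0,0,0,0.077,0]}'
python3 - <<'E'
from h import *
plan((.391,.2455,.012),110.7)
c=camera("wrist");np.savez("w4.npz",**c)
cv2.imwrite("pics/g4.png",np.clip(cv2.resize(c["img"],(800,600))*1.3,0,255).astype(np.uint8)[...,::-1])
for X in [(.391,.2455,.041)]:print(proj(c,X)*1.5625)
E
```

```text
time: 5.27
ee_pos: [0.3875, 0.2424, 0.1517]
tcp_rot: [-179.9, 0.0, 110.4]
wrist_force: [0.5, 0.3, 0.1]
opening: 0.0855
grasp_force: 0.0
tcp [0.3875 0.2424 0.1517] [-1.7987e+02  3.0000e-02  1.1043e+02] slide [  1.7   4.7 139.7]
turn -0.005
[409.2329487  280.04146253]
```

View pics/g4.png

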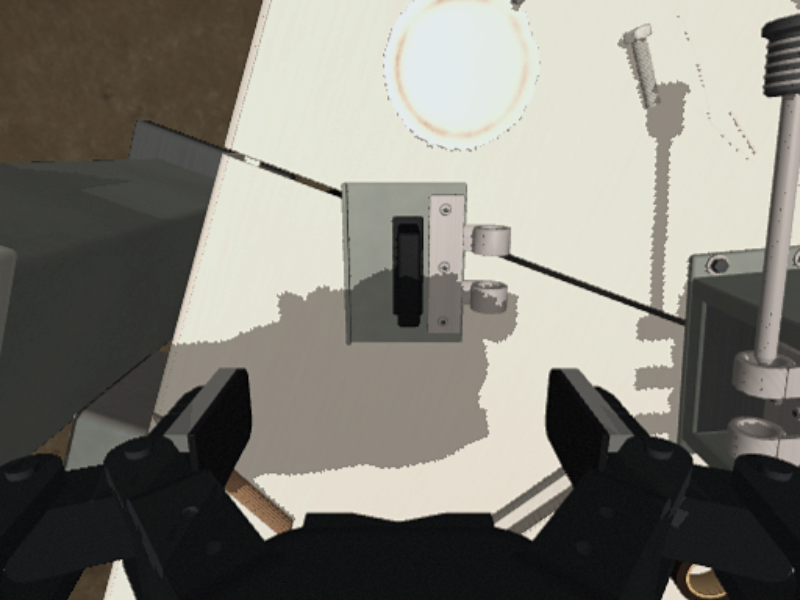

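The pin end is at the first knuckle (768,358) and the gaps look clear. The grip top is centred near (409,280), exactly as predicted, so I'll descend and pinch.

```bash
python3 -m handwheel '{"gripper":[1,1,1,1,1,1,-1,-1],"slide":[[1.7,4.7,30],[0,0,35],[0,0,35],[0,0,25],[0,0,14],[0,0,0],[0,0,0],[0,0,0]],"yaw":[-0.005,0,0,0,0,0,0,0]}' 60
python3 -m handwheel '{"gripper":[-1,-1,-1,-1,-1],"slide":[[0,0,0],[0,0,0],[0,0,0],[0,0,0],[0,0,0]],"yaw":[0,0,0,0,0]}'
```

```text
time: 5.98
ee_pos: [0.3941, 0.2482, 0.0157]
tcp_rot: [179.9, -0.0, 111.0]
wrist_force: [0.1, -0.7, 0.1]
opening: 0.0639
grasp_force: 0.0
time: 6.4
ee_pos: [0.3933, 0.2475, 0.0151]
tcp_rot: [179.9, -0.0, 111.0]
wrist_force: [-1.2, -1.3, 4.5]
opening: 0.0108
grasp_force: 60.2
```

```bash
python3 -m handwheel '{"gripper":[-1,-1,-1,-1,-1,-1,-1],"slide":[[0,0,-6],[0,0,-15],[0,0,-25],[0,0,-25],[0,0,-10],[0,0,0],[0,0,0]],"yaw":[0,0,0,0,0,-0.079,0]}'
python3 - <<'E'
from h import *
m=np.array([.561,.244]);u=np.radians(25.5);ex=np.array([np.cos(u),np.sin(u)])
plan((*(m-.048*ex),.096),115.5)
c=camera("wrist");np.savez("w5.npz",**c)
cv2.imwrite("pics/g5.png",np.clip(cv2.resize(c["img"][80:330,192:],(800,600*800*250//(800*600*320//800) if 0 else 625))[:600]*1.4,0,255).astype(np.uint8)[...,::-1])
s=camera("scene");np.savez("s5.npz",**s)
E
```

```text
time: 6.98
ee_pos: [0.3931, 0.2474, 0.0955]
tcp_rot: [180.0, -0.0, 115.7]
wrist_force: [-0.3, -0.2, -4.4]
opening: 0.0111
grasp_force: 59.0
tcp [0.3931 0.2474 0.0955] [ 1.7996e+02 -1.0000e-02  1.1569e+02] slide [-75.7 101.8  -0.4]
turn 0.003
```

View pics/g5.png

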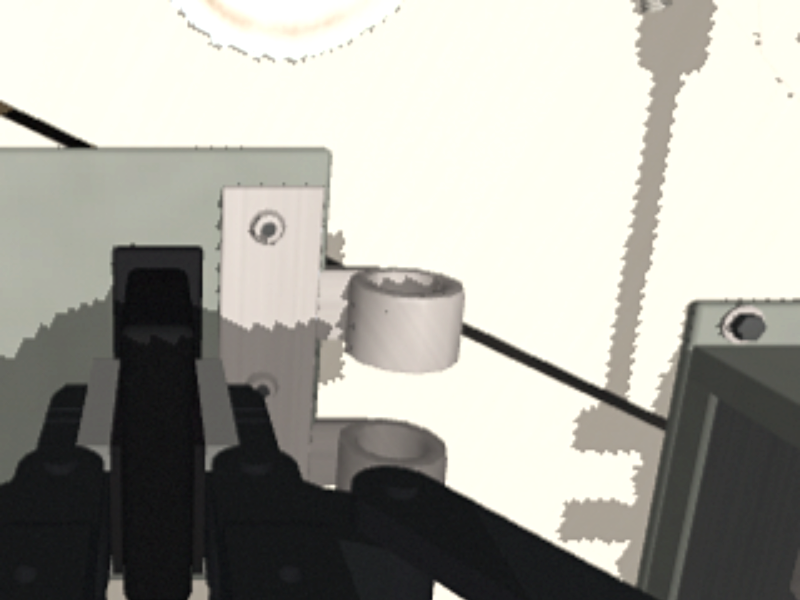

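The left flap knuckle is at (405,320) and the right one at (390,455) behind the finger. The flap sits square in the pads. I'll go to a standoff 40 mm in front of the gaps.

```bash
python3 -m handwheel '{"gripper":[-1,-1,-1,-1,-1,-1],"slide":[[-20,10,0],[-25,20,0],[-20,20,0],[-10.7,12,0],[0,0,0],[0,0,0]],"yaw":[0,0,0,0.003,0,0]}'
python3 - <<'E'
from h import *
m=np.array([.561,.244]);u=np.radians(25.5);ex=np.array([np.cos(u),np.sin(u)])
plan((*(m-.048*ex),.096),115.5)
c=camera("wrist");np.savez("w6.npz",**c)
s=camera("scene");np.savez("s6.npz",**s)
C=cv2.INTER_CUBIC
a=cv2.resize(c["img"][100:320,240:440],(440,484),interpolation=C);b=cv2.resize(s["img"][170:260,200:310],(360,295),interpolation=C)
b=cv2.copyMakeBorder(b,0,189,0,0,0);o=np.hstack([a,b])
cv2.imwrite("pics/g6.png",np.clip(o*1.4,0,255).astype(np.uint8)[...,::-1])
E
```

```text
time: 7.58
ee_pos: [0.4813, 0.205, 0.0939]
tcp_rot: [-179.9, -0.0, 115.2]
wrist_force: [-0.2, -0.1, -4.2]
opening: 0.011
grasp_force: 59.5
tcp [0.4813 0.205  0.0939] [-1.7985e+02 -1.0000e-02  1.1516e+02] slide [ 1.1 40.7 -2.2]
turn -0.006
```

View pics/g6.png

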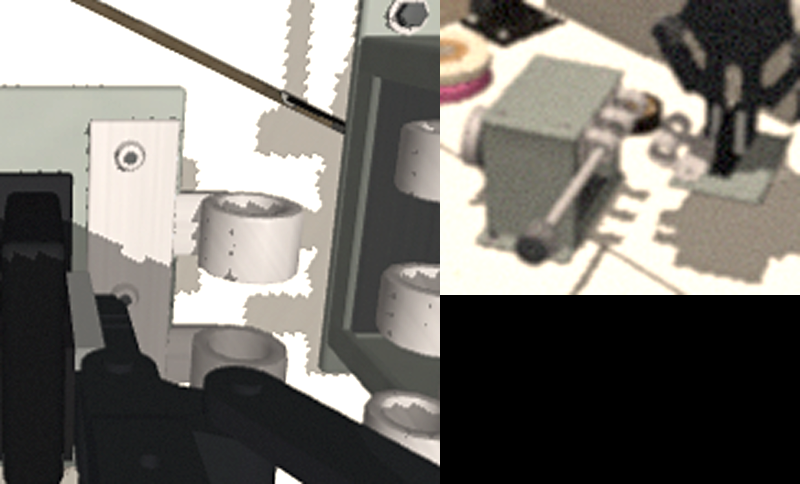

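The left half shows the flap knuckles at (252,235) and (240,355), and the box knuckles at left edges 397, 380 and 363, clear of the pin. I've now used all 10 views, so the rest is numeric.

```bash
cat > m.py <<'E'
from h import *
c=dict(np.load("w6.npz"));o=sensors.get_obs();R=Ro.from_euler('xyz',o["tcp_rot"],degrees=True)
def T(x,y,z): return (1000*R.inv().apply(ray(c,(240+x/2.2-.27,100+y/2.2-.27),z)-o["ee_pos"])).round(1)[:2]
print("sides z.092: box",[T(x,y,.093) for x,y in [(397,165),(380,310),(363,425)]])
print("flapL",[T(x,y,.093) for x,y in [(200,240),(302,240)]],"flapR",[T(x,y,.093) for x,y in [(190,355),(288,355)]])
print("+y ends: flapL",T(255,193,.081),"flapR",T(240,327,.081),"box",T(430,121,.081),T(428,264,.081),T(412,390,.081))
print("-y ends: flapL",T(250,283,.103),"box",T(445,200,.103),T(432,356,.103))
E
python3 m.py; python3 - <<'E'
# edge profiles to refine by sub-pixel gradient
from h import *
c=dict(np.load("w6.npz"));g=cv2.cvtColor(c["img"],cv2.COLOR_RGB2GRAY).astype(int)
for r in [175,178,240,245,290,295]: print("row",r,g[r,400:435].tolist())
for r in [205,210,260,265]: print("row",r,g[r,322:382].tolist())
for k in [350,354,358,428,432,436]: print("col",k,g[140:305,k].tolist())
E
```

```text
sides z.092: box [array([31.2, 76. ]), array([-2.2, 76.8]), array([-31.7,  76.7])]
flapL [array([14.5, 35.5]), array([14.5, 57.7])] flapR [array([-13.3,  34.9]), array([-13.4,  57.3])]
+y ends: flapL [21.7 50.5] flapR [-12.4  49.6] box [38.5 88.5] [ 4.  93.1] [-29.9  94.2]
-y ends: flapL [ 8.7 43.8] box [26.5 81.2] [-8.1 83.8]
row 175 [51, 51, 52, 50, 55, 74, 82, 84, 60, 46, 43, 44, 45, 43, 44, 45, 44, 42, 44, 42, 61, 64, 66, 70, 73, 78, 84, 90, 94, 99, 104, 109, 113, 117, 120]
row 178 [53, 53, 52, 49, 67, 79, 83, 83, 50, 43, 44, 45, 45, 45, 45, 44, 44, 45, 44, 47, 63, 66, 68, 72, 77, 81, 87, 76, 77, 100, 107, 112, 118, 121, 123]
row 240 [57, 44, 43, 43, 45, 45, 44, 45, 45, 44, 44, 57, 63, 64, 68, 74, 79, 85, 88, 93, 98, 103, 108, 111, 114, 118, 120, 124, 128, 133, 135, 138, 140, 143, 146]
row 245 [47, 42, 43, 45, 44, 45, 45, 45, 44, 44, 48, 62, 67, 70, 73, 78, 83, 89, 94, 99, 105, 110, 115, 118, 121, 125, 126, 128, 129, 133, 137, 140, 144, 146, 147]
row 290 [128, 177, 205, 207, 185, 89, 59, 62, 68, 74, 80, 88, 88, 86, 83, 79, 78, 84, 97, 101, 101, 99, 99, 99, 100, 101, 97, 94, 93, 9
[... 5164 characters left out ...]
44, 44, 44, 43, 42, 59, 80, 97, 96, 154, 109, 93, 114, 117, 117, 116, 118, 119, 119, 119, 120, 120, 120, 122, 122, 123, 125, 126, 127, 129, 129, 130, 131, 132, 133, 133, 133, 133, 134, 135, 137, 136, 74, 39, 41, 41, 43, 42, 42, 41, 41, 41, 41, 42, 41, 42, 40, 42, 44, 43, 43, 43, 44, 44, 42, 44, 43, 43, 44, 43, 45, 87, 118, 164, 165, 161, 164, 117, 96, 98, 97, 96, 95, 82, 96, 126, 144, 145, 144, 142, 142, 147, 149, 149, 151, 152, 152, 153, 154, 154, 154, 154, 153, 154, 154, 154, 154, 153, 153, 155, 157, 159, 139, 82, 59, 62, 62, 61, 60, 60, 60, 60, 59, 60, 59, 60, 59, 60, 60, 60, 59, 61, 82, 93, 111, 126, 126, 126, 124, 95, 84, 83, 83, 81, 81, 80, 80, 69, 68, 72, 101, 165, 169, 162, 161, 160]
```

Relative to the tool, flap and box agree along the hinge to within 0.3 mm. Forward distance is 41.5–43.5 mm and the flap must rise 2.2 mm. I'll go most of the way and re-measure.

```bash
python3 -m handwheel '{"gripper":[-1,-1,-1,-1,-1,-1,-1,-1],"slide":[[0,0,-2.2],[0,6,0],[0,8,0],[0,8,0],[0,8,0],[0,6,0],[0,0,0],[0,0,0]],"yaw":[-0.005,0,0,0,0,0,0,0]}'
python3 - <<'E'
from h import *
plan((.4813,.205,.096),115.5)
c=camera("wrist");np.savez("w7.npz",**c);g=cv2.cvtColor(c["img"],cv2.COLOR_RGB2GRAY).astype(int)
# expected edges
o=sensors.get_obs();R=Ro.from_euler('xyz',o["tcp_rot"],degrees=True)
for y in (31,14,-2,-20,-31): print(y,[proj(c,o["ee_pos"]+R.apply((y/1000,l/1000,o["ee_pos"][2]-.092))).round(0).tolist() for l in (35.5,53,57.5)])
for r in (175,190,205,220,235,250,265,280,295): print(r,g[r,305:400].tolist())
E
```

```text
time: 8.35
ee_pos: [0.5141, 0.2213, 0.0971]
tcp_rot: [-180.0, 0.0, 115.6]
wrist_force: [0.4, -0.2, -5.0]
opening: 0.0107
grasp_force: 59.4
tcp [0.5141 0.2213 0.0971] [-179.95    0.    115.61] slide [ -0.5 -36.6   1.2]
turn 0.002
31 [[331.0, 175.0], [368.0, 175.0], [377.0, 175.0]]
14 [[329.0, 209.0], [364.0, 209.0], [373.0, 209.0]]
-2 [[327.0, 238.0], [361.0, 238.0], [370.0, 238.0]]
-20 [[325.0, 270.0], [358.0, 270.0], [367.0, 270.0]]
-31 [[324.0, 288.0], [357.0, 288.0], [365.0, 288.0]]
175 [174, 174, 176, 176, 175, 173, 172, 176, 176, 174, 173, 174, 173, 173, 174, 154, 131, 105, 131, 133, 133, 131, 126, 202, 204, 203, 203, 202, 203, 203, 203, 205, 198, 141, 130, 132, 133, 136, 93, 78, 86, 94, 101, 107, 116, 121, 124, 127, 129, 132, 136, 141, 146, 99, 89, 151, 157, 158, 159, 160, 160, 162, 163, 166, 170, 173, 172, 172, 172, 172, 173, 173, 173, 175, 112, 71, 155, 174, 170, 169, 169, 168, 170, 172, 172, 170, 170, 170, 169, 168, 167, 168, 169, 170, 171]
190 [173, 173, 174, 174, 173, 172, 174, 175, 173, 173, 173, 173, 172, 174, 167, 167, 167, 167, 167, 167, 167, 167, 168, 171, 127, 118, 1
[... 2622 characters left out ...]
21, 21, 22, 20, 19, 20, 20, 21, 20, 17, 19, 21, 23, 21, 22, 20, 20, 21, 22, 20, 22, 20, 22, 20, 21, 20, 21, 22, 21, 19, 20, 22, 21, 22, 21, 23, 22, 21, 20, 19, 20, 20, 22, 21, 21, 20, 21, 22, 22, 21, 20, 22, 20, 21, 18, 19, 20, 20, 30, 47, 65, 67, 81, 143, 154, 155, 159, 146, 79, 62, 71, 144, 166, 174, 99, 61, 78]
295 [22, 20, 22, 19, 19, 22, 21, 22, 20, 20, 22, 22, 20, 21, 20, 22, 22, 21, 20, 21, 19, 19, 23, 22, 22, 21, 21, 21, 21, 20, 22, 20, 22, 22, 21, 22, 25, 24, 23, 23, 23, 24, 22, 25, 23, 22, 23, 23, 23, 24, 23, 24, 22, 23, 22, 23, 24, 21, 21, 20, 22, 22, 22, 20, 22, 19, 21, 21, 21, 22, 21, 21, 19, 21, 19, 21, 21, 22, 21, 23, 21, 22, 20, 20, 21, 21, 19, 20, 21, 20, 21, 22, 21, 22, 21]
```

```bash
python3 -m handwheel '{"gripper":[-1,-1,-1,-1],"slide":[[-0.6,0,1],[0,3,0],[0,2.1,0],[0,0,0]],"yaw":[0,0,0,0]}'
python3 - <<'E'
from h import *
o=sensors.get_obs();print(o["ee_pos"].round(4),o["tcp_rot"].round(2),o["wrist_force"].round(1))
c=camera("wrist");np.savez("w8.npz",**c);g=cv2.cvtColor(c["img"],cv2.COLOR_RGB2GRAY).astype(int)
for r in (170,175,205,210,238,243,262,266): print(r,g[r,320:385].tolist())
for k in (346,350,354,358,362,366): print("col",k,g[150:275,k].tolist())
E
```

```text
time: 8.73
ee_pos: [0.5191, 0.223, 0.0966]
tcp_rot: [180.0, 0.0, 115.6]
wrist_force: [0.4, 0.1, -3.7]
opening: 0.0107
grasp_force: 59.4
[0.5191 0.223  0.0966] [179.98   0.   115.61] [ 0.4  0.1 -3.7]
170 [170, 138, 116, 131, 132, 127, 194, 200, 139, 127, 130, 133, 124, 78, 79, 88, 93, 103, 111, 117, 119, 124, 127, 132, 136, 140, 144, 148, 150, 113, 149, 154, 155, 157, 159, 163, 167, 168, 168, 169, 170, 172, 175, 177, 178, 176, 171, 166, 169, 107, 153, 173, 171, 170, 169, 169, 170, 172, 172, 170, 170, 171, 170, 169, 168]
175 [154, 131, 103, 130, 133, 132, 131, 131, 127, 193, 199, 204, 124, 76, 83, 93, 102, 109, 116, 122, 125, 129, 131, 133, 136, 140, 145, 142, 143, 155, 157, 159, 160, 161, 161, 162, 164, 167, 169, 173, 173, 172, 172, 172, 172, 171, 172, 173, 144, 128, 165, 171, 170, 169, 168, 169, 171, 171, 171, 170, 170, 171, 169, 167, 168]
205 [169, 168, 169, 168, 169, 169, 170, 162, 164, 111, 95, 76, 83, 91, 80, 102, 113, 119, 123, 127, 131, 132, 137, 140, 142, 145, 148, 152, 153, 155, 157, 160, 161, 162, 163, 166, 170, 170, 171, 172, 172, 172, 172, 171, 169, 167, 166, 164, 162, 161
[... 4492 characters left out ...]
00, 102, 102, 103, 104, 105, 102, 77, 70, 74, 80, 83, 100, 103, 104, 87, 41, 18, 20, 20, 19]
col 366 [123, 116, 113, 99, 93, 88, 105, 133, 134, 132, 134, 100, 103, 172, 177, 173, 172, 170, 168, 169, 171, 173, 174, 174, 172, 172, 171, 168, 167, 166, 166, 166, 167, 168, 168, 168, 167, 166, 165, 164, 164, 162, 134, 105, 82, 76, 68, 87, 103, 166, 169, 166, 166, 166, 166, 166, 166, 166, 165, 166, 166, 166, 165, 165, 164, 163, 163, 163, 163, 162, 163, 163, 161, 159, 158, 158, 159, 162, 128, 81, 78, 92, 85, 77, 144, 166, 167, 167, 167, 170, 120, 99, 102, 103, 103, 103, 103, 103, 103, 104, 104, 102, 103, 103, 101, 102, 102, 102, 102, 103, 100, 82, 80, 83, 89, 98, 98, 98, 97, 98, 100, 83, 39, 18, 20]
```

```bash
python3 -m handwheel '{"gripper":[-1,-1,-1,-1,-1,-1,-1],"slide":[[0.3,0.3,0.5],[0,0,0],[0,0,0],[0,0,0],[0,0,0],[0,0,0],[0,0,0]],"yaw":[0,0,0,0,0,0,0]}'
python3 - <<'E'
from h import *
o=sensors.get_obs();print(o["ee_pos"].round(4),o["tcp_rot"].round(2),o["wrist_force"].round(1),o["qd"].round(2))
k=ray(dict(np.load("w4.npz")),(789/1.5625,96/1.5625),.102)[:2];m=np.array([.561,.244]);print("pin draw est",(np.linalg.norm(k-m)*1000-71.5).round(1))
c=camera("wrist");g=cv2.cvtColor(c["img"],cv2.COLOR_RGB2GRAY).astype(int)
for r in (173,207,241,264): print(r,g[r,322:338].tolist())
for q in (354,358): print("col",q,g[188:240,q].tolist())
E
```

```text
time: 9.37
ee_pos: [0.5189, 0.2233, 0.096]
tcp_rot: [180.0, 0.0, 115.6]
wrist_force: [0.5, 0.9, -3.8]
opening: 0.0108
grasp_force: 59.4
[0.5189 0.2233 0.096 ] [180.     0.   115.61] [ 0.5  0.9 -3.8] [-0.02  0.02 -0.01  0.02 -0.01 -0.02]
pin draw est 75.6
173 [110, 130, 132, 129, 152, 204, 207, 207, 211, 146, 134, 84, 78, 87, 94, 103]
207 [166, 167, 167, 167, 167, 169, 171, 167, 101, 76, 74, 73, 95, 107, 113, 118]
241 [131, 132, 132, 131, 131, 134, 105, 72, 72, 75, 78, 81, 85, 85, 85, 88]
264 [103, 104, 103, 104, 97, 70, 70, 74, 77, 80, 83, 85, 86, 86, 88, 89]
col 354 [162, 161, 160, 161, 159, 123, 102, 102, 103, 92, 103, 165, 173, 166, 165, 165, 164, 163, 163, 165, 165, 167, 166, 165, 165, 166, 166, 165, 165, 164, 164, 164, 164, 165, 165, 164, 164, 163, 165, 167, 166, 116, 95, 97, 89, 83, 98, 149, 179, 171, 167, 169]
col 358 [168, 167, 166, 166, 165, 137, 103, 96, 97, 85, 99, 162, 179, 172, 168, 170, 170, 171, 172, 172, 173, 172, 171, 169, 169, 170, 170, 170, 169, 168, 168, 168, 166, 166, 167, 166, 165, 166, 166, 168, 169, 138, 99, 91, 80, 81, 98, 128, 179, 177, 168, 172]
```

The knuckles are centred in the gaps: end clearances are 5.7 and 6 px, and the axis agrees to about 0.4 mm. The pin is about 75 mm out, nothing is pressing and the arm is still.

```bash
python3 -c "
from workcell import ticket
print(ticket.job_done())"
```

```text
the job is handed in; nothing more can be done
None
```

The job is handed in (no verdict came back): the pin is drawn about 75 mm, and the gripper alone holds the flap still, its knuckles centred in the gaps to within about 0.5 mm by my measurements, with no sign of pressing on the box.

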